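# Open the pressure cap of the test rig's coolant tank

### The arm

A 6-joint arm with a two-finger parallel gripper is mounted at the origin on the work surface. World frame = base frame: x ahead of the robot, y to its left, z up, the work surface at z = 0. Lengths are in m, angles in rad, forces in N, time in s.
With the tool pointing down it reaches from about 0.375 to 0.9 m from the base axis. Payload 3.1 kg.
Tool frame: the origin (TCP) lies midway between the tips of the shut fingers; the grasp point (between the pads) lies 19 mm behind it; z points along the fingers, y is the line along which they close (so a half turn about z gives the same grasp; the last joint's range is limited). The gripper opens to 85 mm and grips with 20 to 120 N. Pads are 22 mm wide; open, the fingers measure 114 mm over their backs; the gripper's body (76 mm by 85 mm) begins 54 mm behind the grasp point. The pads swing forward as they close: fully open they stand 13 mm farther back than shut.
Start: joints at [-1.431, 0.527, 1.433, -0, 1.181, -0.178], TCP at [0.196, -0.593, 0.231] pointing down, gripper open.
Joint ranges: [-3.08, 3.08], [-0.75, 2.2], [0.22, 2.44], [-1.43, 4.57], [0, 2.65], [-2.85, 2.85]. Speed limits (rad/s): [2.79, 2.79, 3.14, 3.14, 3.14, 3.14].

### API

Orientations are given as a unit quaternion [x, y, z, w].
In Python, from station import manip gives the robot as it stands.
- The arm moves only by the tool step_arm, never from a script. Its argument "targets" is text: rows parted by semicolons, each of 4 numbers parted by spaces: the shift along the tool's x, y, z in mm, then the turn about the tool's z in degrees. A call has 1 to 12 rows; each row is the pose to reach, as a shift and turn from the pose commanded when the call began, along the tool's axes at that moment; what a row does not reach only later rows make up. A row lasts 1/10 s, in which the tool goes at most 50 mm and 8.59 degrees, less where a joint would pass 70% of its speed; a pose out of reach is approached as far as the arm can. A call with a gripper value outside its range is refused whole. "gripper" is the closure, from 0 (fully open) to 1 (shut), set as the call begins (left out, the last holds). The fingers move at their own pace and stop on an object; "squeeze" is the grip in N (left out, the last holds). Time passes only in rows, so rows that repeat a pose let the fingers close. It gives the time, the measured TCP pose, the force, the opening and the grip force at its end, in the units of the state.
- manip.sense(): the state, without advancing time (a new reading comes with each control period).
- manip.snapshot(name): name is "scene" or "top" or "wrist"; returns the picture (400x640x3 uint8, red, green, blue); there is no depth.
- manip.get_calibration(name): a dict with "fov_y" (degrees; the focal length in pixels is half the picture's height over the tangent of half this angle, whatever the lens; pixels are square), "cx", "cy" (the principal point, pixels), "extrinsics" (4x4, takes a point from camera to world coordinates); the wrist camera has in their place "tool_from_camera" (4x4, takes a point from camera to tool coordinates, whose origin is the TCP and whose axes are the flange's). Camera axes: x right, y down, z forward; pixel columns grow to the right and rows downward; lengths in m; the calibration is good to about 2 mm. A picture is of the moment at which its call begins: read the wrist's pose just before it. get_calibration takes no time and is no camera call.
- manip.sign_off(): hands the job in; it is judged then, once.
Trained networks look in the newest picture that a camera, given by its name, has taken for a name from the list of things; names that differ only in an ending like _2 or _b are one class to them, and where a whole thing is asked for, a point or a joint stands for the part that bears it (a point fixed in the world has none). Each returns a list of dicts, best first, with "p" (0 to 1); they miss things now and then, are a little off and sometimes report something else, mostly with a low value. They report only what shows in the picture. A call takes as long as a camera call. They do not tell look-alikes from the thing itself.
- manip.recognise(camera, query): "position" ([column, row] in pixels, amid what is visible of it).
- manip.masks_of(camera, query): "pixels" (400x640 bool, what is visible of it) and "position" ([column, row] in pixels, amid what is visible of it).
- manip.mark_of(camera, query): "position" ([column, row] in pixels: a listed point, or the origin of a listed thing).
The state is a dict: "t": time; "q": joint angles; "qd": joint speeds; "tau": joint torques, N m; "tcp_pos": TCP position; "tool_rot": TCP orientation; "force": force on the tool from outside, world axes, zero at the start; "ft_torque": the same for the moment, N m; "finger_gap": opening from 0.0 (shut) to 1.0 (fully open); "gripper_force": force on a finger pad.
Only numpy, scipy, OpenCV 4.12 (cv2) and the standard library are available. Lean on these libraries where they do the work, as an engineer would, in place of code of your own. Each camera call takes 0.05 s, during which the arm holds its last target. There are 200 camera calls.

### The job

Take the green pressure cap off the white coolant tank and set it upright, stem down, in the middle part of the blue tray. The cap is a safety type: turn it anticlockwise without pressing until it comes to rest against its first stop, without forcing it, then press it down, turn it on past the stop until its lugs are free, and lift it off. Do not drop the cap, overload the neck, or disturb the other things on the bench.

Things in the scene. Friction and masses are not known exactly. Their poses are not given: they have to be found in the camera images.
- cap: green pressure cap, loose, about 0.12 kg: black stem 32 mm across, 22 mm long, then a disc 64 mm across, 8 mm thick (22 to 30 mm above the foot), then a grip bar. Origin at the stem's foot on the axis, z up, x along the bar. Two steel lugs along x on the stem (8 mm wide, 3 to 8 mm above the foot, reaching 25 mm from the axis) sit under the neck's rim. Opens anticlockwise from above
- cap_bar (a point): middle of the cap's upright grip bar, 47 mm above the stem's foot; the bar is 56 mm long (cap's x), 16 mm wide (cap's y), 34 mm high, standing on the disc, from 30 to 64 mm above the foot
- tank: white coolant tank, fixed, 180 (x) x 150 (y) x 90 mm high, two brass hose tails on its -x side. Origin under its centre on the table, on the neck's axis. Locked, the cap's x is 80 to 86 degrees clockwise of the tank's x and its foot 122 mm above the origin. The first stop cannot be seen; it meets the cap with its x 38 to 70 degrees clockwise of the tank's x, different each time
- neck_rim (a point): centre of the top of the steel filler neck, 66 mm across, 135 mm above the table; rim 5 mm thick, hole 36 mm, two notches along the tank's x for the lugs. Locked, the cap's disc stands 9 mm above it; a spring under the cap takes 6 N at first, 11 N at 9 mm down, then it is solid. Over 40 N between cap and neck is too much
- notch (a point): point in one of the rim's two notches, 24 mm from the neck's axis along the tank's +x. Pressed 5 mm or more, the lugs pass under the first stop. With the cap's x in line with the tank's (within 4 degrees) they are free, the cap rises about 4 mm by its spring and lifts straight off. About 6 degrees beyond is a hard end stop. Up to there the cap turns easily, under 0.1 N m
- stop (a joint): the springy first stop inside the neck, rad: 0 untouched, grows as the cap is turned against it, 14 N m per rad; over 0.05 (0.7 N m) is too hard
- tray: blue open tray, fixed, 160 (x) x 150 (y) mm, rim 18 mm high, walls 4 mm, floor about 4 mm above the table; origin under its centre, on the table. A brass washer lies in its +x +y corner; otherwise empty
- multimeter: yellow handheld meter lying face up, 100 x 180 x 40 mm; origin under its centre; bystander
- tin: square aluminium tin 60 x 60 x 70 mm with a small green screw lid (28 mm across, not the tank's cap), 86 mm high overall; origin under its centre; bystander
- screwdriver: red-handled screwdriver, 200 mm long, 26 mm high, bystander; origin at its middle, on the table
- pliers: red-handled pliers lying on the table, about 130 mm long, 14 mm high; origin near the middle, on the table; bystander
- jar: small amber glass jar with a black lid, 50 mm across, 55 mm high; origin under its centre; bystander
- module: bare aluminium power module, 75 x 50 x 28 mm; origin under its centre; bystander
- washer: loose brass washer lying in a corner of the tray, 26 mm across, 5 mm thick; origin under its centre; bystander
There are look-alikes about, which are no part of the job. There is more than one size of the cap; the one meant has the size given above.

How it is judged:
On the way, in this order (a step that is already met when the one before it is completed fails the run):
1. the cap has been turned up against its first stop, without being pressed down (value of joint stop above 0.008 rad and z of cap in the frame of tank above 0.12 m), for 0.1 s.
2. the cap has been pressed down at least 4 mm (z of cap in the frame of tank below 0.118 m), for 0.1 s.
3. the cap has been turned past the stop, its bar within 0.3 rad of the tank's x (angle between the x axis of cap and the x axis of tank, either way round below 0.3 rad), for 0.05 s.
4. the cap has been lifted clear of the neck (z of cap in the frame of tank above 0.15 m), for 0.1 s.
At the end, for the whole second after the job is handed in: the cap stands upright (within 0.1 rad), stem down, at rest on the tray's floor, its axis within 45 mm of the tray's centre (horizontal distance between cap and tray below 0.045 m and height (world z) of cap below 0.009 m and angle between cap's own z axis and vertical below 0.1 rad and linear speed of cap below 0.02 m/s and not (height (world z) of cap below -0.01 m)); the robot touches nothing.
It fails at once if the cap was forced against its first stop (stop turned over 0.05 rad, 0.7 N m) (value of joint stop above 0.05 rad).
It fails at once if over 40 N between the cap and the tank's neck (contact force between cap and tank above 40 N).
It fails at once if the cap was dropped into the tray (faster than 0.6 m/s, not held) (horizontal distance between cap and tray below 0.1 m and linear speed of cap above 0.6 m/s and contact force between cap and the fingers below 0.1 N).
It fails at once if a bystander was moved by over 30 mm (distance of any of multimeter, tin, screwdriver, pliers, jar, module, washer from where it was at the start of the episode above 0.03 m).
It also fails if it takes over 69 s, if anything falls off the work surface, if the arm or the gripper's body presses on something with over 40 N, if the wrist force passes 120 N, or if a joint passes its speed limit or range.

## Working session

There is one attempt and no reset: what is moved stays moved. The work goes in short steps, Python scripts to look and compute and a tool call to move; the robot and the scene stay as the last step left them, time stands still between calls to the robot, and variables do not carry over. Pictures are saved under pics/ and viewed, at most 10 in all, crops included, and the job is handed in when it is done.

Besides the shell and the picture viewer there is one more tool, called after "Request:" as name(argument=value, ...), one argument or row to a line, values as JSON. step_arm: Moves the arm, as the interface text tells. Its arguments: {"type":"object","properties":{"targets":{"type":"string"},"gripper":{"type":"number"},"squeeze":{"type":"number"}},"required":["targets"]}

```bash
mkdir -p pics; cat > h.py <<'E'
import numpy as np, cv2
from station import manip
from scipy.spatial.transform import Rotation as R
def cam(name):
    c=manip.get_calibration(name); f=200/np.tan(np.radians(c["fov_y"])/2)
    if "extrinsics" in c: T=np.array(c["extrinsics"])
    else:
        s=manip.sense(); W=np.eye(4); W[:3,:3]=R.from_quat(s["tool_rot"]).as_matrix(); W[:3,3]=s["tcp_pos"]
        T=W@np.array(c["tool_from_camera"])
    return f,c["cx"],c["cy"],T
def world(C,p,z):
    f,cx,cy,T=C; d=T[:3,:3]@np.array([(p[0]-cx)/f,(p[1]-cy)/f,1]); o=T[:3,3]
    return o+d*(z-o[2])/d[2]
def pix(C,P):
    f,cx,cy,T=C; q=T[:3,:3].T@(np.array(P)-T[:3,3]); return np.array([cx+f*q[0]/q[2],cy+f*q[1]/q[2]])
def snap(n,fn=None):
    im=np.array(manip.snapshot(n))
    if fn: cv2.imwrite("pics/"+fn,im[:,:,::-1])
    return im
E
python3 - <<'E'
from h import *
for n in ["top","scene"]:
    snap(n,n+"0.png"); C=cam(n); print(n,C[0],C[3].round(3).tolist())
    for q,z in [("cap",.122),("cap_bar",.169),("tank",0),("neck_rim",.135),("tray",0),("washer",.004),("tin",0)]:
        for d in manip.mark_of(n,q)[:3]: print(q,round(d["p"],2),np.round(d["position"]),world(C,d["position"],z).round(3))
print(manip.sense())
E
```

```text
top 413.96724977597756 [[-0.017, -0.989, 0.146, 0.346], [-1.0, 0.016, -0.006, 0.008], [0.004, -0.146, -0.989, 1.374], [0.0, 0.0, 0.0, 1.0]]
cap 0.87 [254. 199.] [0.535 0.208 0.122]
cap 0.76 [250. 267.] [0.331 0.22  0.122]
cap 0.65 [270. 155.] [0.673 0.16  0.122]
cap_bar 0.91 [254. 201.] [0.521 0.2   0.169]
cap_bar 0.61 [247. 268.] [0.327 0.221 0.169]
tank 0.84 [261. 203.] [0.539 0.205 0.   ]
tray 0.76 [387. 209.] [ 0.512 -0.215  0.   ]
washer 0.49 [374. 188.] [ 0.583 -0.173  0.004]
tin 0.94 [310. 149.] [0.724 0.04  0.   ]
scene 483.63990497673365 [[-0.837, 0.439, -0.326, 0.954], [0.547, 0.682, -0.486, 0.613], [0.009, -0.585, -0.811, 1.116], [0.0, 0.0, 0.0, 1.0]]
cap 0.87 [302. 299.] [0.734 0.227 0.122]
cap 0.69 [368. 246.] [0.532 0.199 0.122]
cap 0.61 [422. 356.] [0.593 0.469 0.122]
cap_bar 0.83 [300. 290.] [0.738 0.227 0.169]
cap_bar 0.71 [375. 234.] [0.52  0.203 0.169]
cap_bar 0.65 [436. 235.] [0.403 0.28  0.169]
tank 0.64 [364. 270.] [ 0.531  0.199 -0.   ]
neck_rim 0.56 [368. 245.] [0.535 0.202 0.135]
neck_rim 0.25 [248. 115.] [ 0.567 -0.327  0.135]
tray 0.83 [289. 162.] [ 0.508 -
[... 162 characters left out ...]
.] [0.469 0.135 0.   ]
{'t': 0.8, 'q': array([-1.43049482e+00,  5.27472292e-01,  1.43269774e+00, -1.16429574e-05,
        1.18138315e+00, -1.78515852e-01]), 'qd': array([-0.00048306, -0.00138742, -0.0001229 , -0.00208449,  0.00091367,
        0.00146638]), 'tau': array([-3.98366974e-04, -4.42259145e+01, -1.78415787e+01, -3.76406606e-04,
        5.29993304e-04,  8.76581879e-06]), 'tcp_pos': array([ 0.19591557, -0.59348315,  0.23132816]), 'tool_rot': array([ 9.87320968e-01,  1.58736592e-01, -5.76184396e-06,  1.96332101e-05]), 'force': array([ 0.04811748, -0.71715828, -0.90860393]), 'ft_torque': array([0.01272901, 0.01005835, 0.03300775]), 'gripper_force': 0.0, 'finger_gap': 0.9958775658715454}
```

```bash
python3 - <<'E'
import cv2,numpy as np
a=cv2.imread("pics/top0.png")[110:290,220:460]; b=cv2.imread("pics/scene0.png")[100:390,220:520]
a=cv2.resize(a,None,fx=400/240,fy=300/180*1.0,interpolation=2)
cv2.imwrite("pics/m.png",np.hstack([cv2.resize(a,(400,300)),cv2.resize(b,(310,300))]))
E
```

```text
(no output)
```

View pics/top0.png

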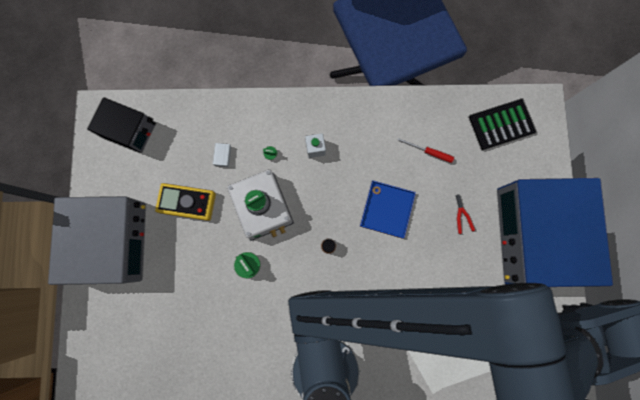

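View pics/scene0.png

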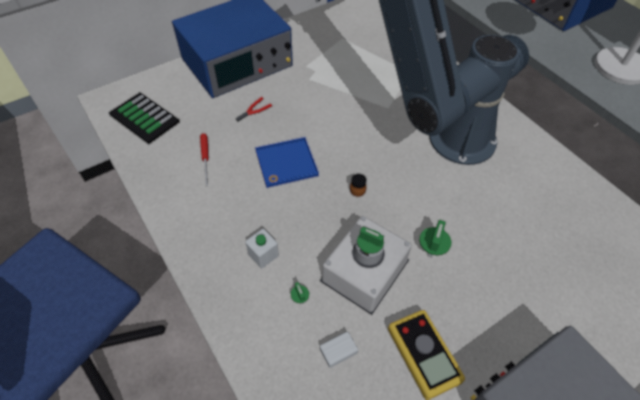

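The caps: one on the tank's neck at top (254,199), a loose large one at (250,267), a small one at (270,155), and the tin's lid at (315,142). The one on the tank fits, because it sits on the white tank's neck. The tank's tails point to the lower right, so its yaw is about 20°. I'll go above it and confirm with the wrist camera.

Request:
step_arm(
  targets="50 -50 -70 -8; 100 -110 -130 -16; 572 -649 -130 -99; 572 -649 -130 -99; 572 -649 -130 -99; 572 -649 -130 -99; 572 -649 -130 -99; 572 -649 -130 -99; 572 -649 -130 -99; 572 -649 -130 -99; 572 -649 -130 -99; 572 -649 -130 -99",
  gripper=0,
)

```text
t: 2.0
tcp_pos: [0.4218, -0.0656, 0.3387]
tool_rot: [0.519, 0.855, 0.0, 0.001]
force: [0.9, -0.4, 0.4]
finger_gap: 1.001
gripper_force: 0.0
```

```bash
python3 -c "
from h import *
print(manip.get_calibration('wrist')); s=manip.sense(); print(s['t'],s['tcp_pos'],s['tool_rot'],s['q'])"
```

```text
{'fov_y': 69.61336115779078, 'cx': 322.66834836435504, 'cy': 202.01339845254722, 'tool_from_camera': array([[-4.03081216e-04, -9.45246838e-01, -3.26356022e-01,
         8.32367757e-02],
       [ 9.99999771e-01, -2.03457860e-04, -6.45807676e-04,
        -1.30690272e-03],
       [ 5.44047965e-04, -3.26356208e-01,  9.45246703e-01,
        -1.42147439e-01],
       [ 0.00000000e+00,  0.00000000e+00,  0.00000000e+00,
         1.00000000e+00]])}
2.0 [ 0.4218475  -0.06561532  0.33870037] [5.18513642e-01 8.55069093e-01 6.07529357e-05 6.67465457e-04] [-4.17294691e-01  1.19257460e-01  1.74527934e+00 -5.18909889e-05
  1.27571632e+00 -8.97852201e-01]
```

Request:
step_arm(
  targets="186 225 -20 0; 186 225 -20 0; 186 225 -20 0; 186 225 -20 0; 186 225 -20 0; 186 225 -20 0; 186 225 -20 0; 186 225 -20 0; 186 225 -20 0; 186 225 -20 0",
)

```text
t: 3.0
tcp_pos: [0.5357, 0.1994, 0.3581]
tool_rot: [0.521, 0.853, -0.0, -0.0]
force: [0.5, 0.3, 0.5]
finger_gap: 1.0
gripper_force: 0.0
```

```bash
python3 - <<'E'
from h import *
C=cam("wrist"); im=snap("wrist","w1.png"); s=manip.sense(); print(s['t'],s['tcp_pos'],s['q'])
for q,z in [("cap",.122),("cap_bar",.169),("tank",0),("neck_rim",.135),("notch",.135)]:
    for d in manip.mark_of("wrist",q)[:2]: print(q,round(d["p"],2),np.round(d["position"]),world(C,d["position"],z).round(4))
E
```

```text
3.05 [0.53586058 0.19948536 0.35827571] [ 1.61101217e-01  3.33318363e-01  1.39697410e+00 -1.79501663e-04
  1.41153170e+00 -3.12750718e-01]
cap 0.98 [399. 209.] [0.6554 0.1957 0.122 ]
cap 0.91 [226.  71.] [0.376  0.2516 0.122 ]
cap_bar 0.78 [209.  69.] [0.3749 0.2485 0.169 ]
cap_bar 0.63 [404. 217.] [0.6471 0.2001 0.169 ]
tank 0.68 [323. 150.] [0.5324 0.2036 0.    ]
neck_rim 0.7 [336. 173.] [0.5513 0.2044 0.135 ]
neck_rim 0.31 [224. 320.] [ 0.5055 -0.0844  0.135 ]
notch 0.89 [334. 170.] [0.5468 0.2069 0.135 ]
```

View pics/w1.png

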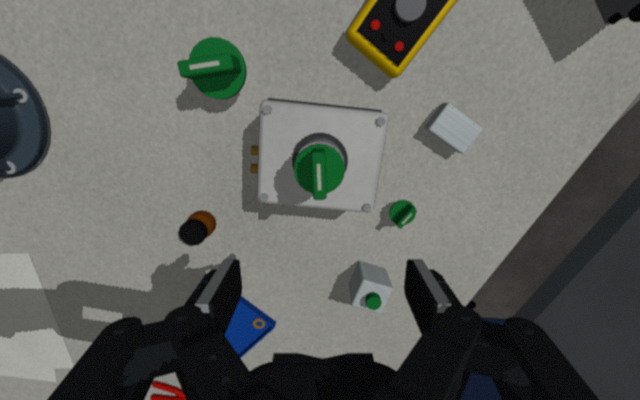

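The cap on the tank's neck is at about (319,170), its bar nearly vertical in the picture (stripe 320,152 to 319,190). The look-alikes are loose at (215,68) and (402,212). The tank's tails are at (254,158), on its left. Next: the geometry.

```bash
python3 - <<'E'
from h import *
C=cam("wrist"); im=cv2.imread("pics/w1.png")
hsv=cv2.cvtColor(im,cv2.COLOR_BGR2HSV)
g=cv2.inRange(hsv,(45,80,30),(85,255,255)); 
n,l,st,ce=cv2.connectedComponentsWithStats(g); k=l[178,305]; print(st[k],ce[k])
sc=[(265,107),(379,121),(367,207),(263,197)]
W=np.array([world(C,p,.09) for p in sc]); print(W.round(4),W.mean(0))
for a,b in [(0,1),(3,2)]:
    v=W[b]-W[a]; print("x",np.linalg.norm(v),np.degrees(np.arctan2(v[1],v[0])))
for a,b in [(3,0),(2,1)]:
    v=W[b]-W[a]; print("y",np.linalg.norm(v),np.degrees(np.arctan2(v[1],v[0])))
a,b=world(C,(320,152),.186),world(C,(319,190),.186); v=b-a; print("bar",a,b,np.linalg.norm(v),np.degrees(np.arctan2(v[1],v[0])))
c=im[80:230,240:400]; cv2.imwrite("pics/w1c.png",cv2.resize(c,None,fx=4,fy=4,interpolation=cv2.INTER_CUBIC)) 
E
```

```text
[ 294  144   51   55 1942] [318.88825953 169.03604531]
[[0.4299 0.233  0.09  ]
 [0.5766 0.2878 0.09  ]
 [0.6251 0.1711 0.09  ]
 [0.4783 0.1137 0.09  ]] [0.52747584 0.20139238 0.09      ]
x 0.15668577159872932 20.48307663487263
x 0.15764416151725388 21.378868255370836
y 0.12874112642472163 112.1081437322132
y 0.12630818825121307 112.56568615685981
bar [0.51750432 0.22703087 0.186     ] [0.53612377 0.18799647 0.186     ] 0.04324775552900289 -64.49880697803135
```

View pics/w1c.png

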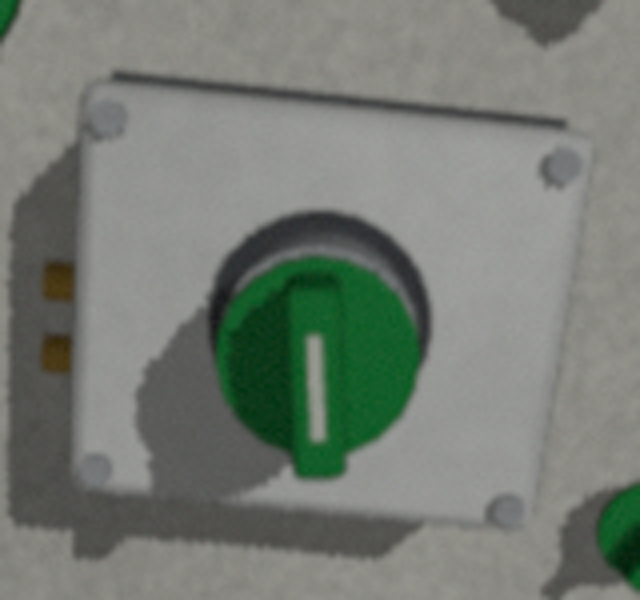

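```bash
python3 - <<'E'
from h import *
C=cam("wrist")
for n,p,z in [("bar",(319.3,176.5),.186),("disc(319.5,169?)",(319.2,169),.152),("neck",(320.2,160.6),.135)]: print(n,world(C,p,z).round(4))
for A,B in [((318.5,164),(319.5,190)),((319,152.5),(320.2,199))]:
    a,b=world(C,A,.186),world(C,B,.186); v=b-a; print(np.linalg.norm(v),np.degrees(np.arctan2(v[1],v[0])))
print("predicted disc edges px for centre guesses:")
for c in [(.527,.204),(.53,.202)]:
    P=np.array([pix(C,(c[0]+.032*np.cos(t),c[1]+.032*np.sin(t),.152)) for t in np.linspace(0,6.28,60)]); print(c,P.min(0).round(1),P.max(0).round(1))
E
```

```text
bar [0.5293 0.2022 0.186 ]
disc(319.5,169?) [0.5283 0.2029 0.152 ]
neck [0.5261 0.2098 0.135 ]
0.030001711271476064 -60.90871470778768
0.05351078531794107 -61.57305483500853
predicted disc edges px for centre guesses:
(0.527, 0.204) [292.6 141.4] [344.6 192.6]
(0.53, 0.202) [294.1 144. ] [346.  194.9]
```

Request:
step_arm(
  targets="6 -5 50 -1.5; 6 -5 100 -1.5; 6 -5 138 -1.5; 6 -5 138 -1.5; 6 -5 138 -1.5",
)

```text
t: 3.8
tcp_pos: [0.5295, 0.2038, 0.2205]
tool_rot: [0.509, 0.861, -0.0, -0.0]
force: [0.3, -0.1, 0.6]
finger_gap: 0.998
gripper_force: 0.0
```

```bash
python3 - <<'E'
from h import *
C=cam("wrist"); im=snap("wrist","w2.png"); s=manip.sense(); print(s['t'],s['tcp_pos'],s['tool_rot'],s['force'])
for z in (.152,.186): print(z,pix(C,(.529,.2025,z)),pix(C,(*s['tcp_pos'][:2],z)))
E
```

```text
3.85 [0.53062122 0.20408151 0.22188883] [0.50936116 0.86055122 0.00108832 0.00127663] [-0.34833154 -0.07509541 -0.07830953]
0.152 [323.17928662 215.7951211 ] [325.95239098 215.07823689]
0.186 [323.22613943 234.48643058] [326.45810836 233.67015728]
```

View pics/w2.png

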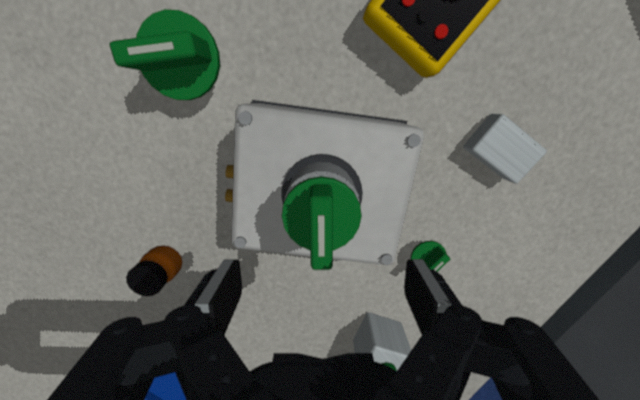

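Request:
step_arm(
  targets="-1 -2 30 0; -1 -2 50 0; -1 -2 61 0; -1 -2 61 0; -1 -2 61 0",
)

```text
t: 4.35
tcp_pos: [0.5292, 0.2023, 0.1608]
tool_rot: [0.509, 0.861, 0.001, 0.001]
force: [-0.0, -1.0, 0.1]
finger_gap: 1.003
gripper_force: 0.0
```

Request:
step_arm(
  targets="0 0 0 0; 0 0 0 0; 0 0 0 0; 0 0 0 0; 0 0 0 0; 0 0 0 0; 0 0 0 0; 0 0 0 0",
  gripper=1,
  squeeze=30,
)

```text
t: 5.15
tcp_pos: [0.5278, 0.2021, 0.1594]
tool_rot: [0.509, 0.861, 0.0, 0.0]
force: [-0.2, -0.3, 3.9]
finger_gap: 0.182
gripper_force: 35.1
```

Request:
step_arm(
  targets="0 0 -0.5 -3; 0 0 -0.5 -6; 0 0 -0.5 -8; 0 0 -0.5 -8",
  squeeze=20,
)

```text
t: 5.55
tcp_pos: [0.5278, 0.202, 0.1594]
tool_rot: [0.448, 0.894, -0.0, 0.0]
force: [0.3, -0.6, 1.3]
finger_gap: 0.185
gripper_force: 34.8
```

```bash
cat > s.py <<'E'
from h import *
s=manip.sense(); r=R.from_quat(s['tool_rot']).as_matrix()
print(round(s['t'],2),s['tcp_pos'].round(4),'yaw',np.degrees(np.arctan2(r[1,0],r[0,0])).round(2),'F',s['force'].round(2),'T',s['ft_torque'].round(3),'gap',round(s['finger_gap'],3),round(s['gripper_force'],1))
E
python3 s.py
```

```text
5.55 [0.5278 0.202  0.1594] yaw 126.76 F [ 0.31 -0.63  1.27] T [-0.034 -0.012  0.069] gap 0.185 34.8
```

Request:
step_arm(
  targets="0 0 0 -1; 0 0 0 -2; 0 0 0 -2",
)

```text
t: 5.85
tcp_pos: [0.5278, 0.202, 0.1594]
tool_rot: [0.432, 0.902, -0.0, 0.0]
force: [1.0, -0.3, -0.2]
finger_gap: 0.178
gripper_force: 34.7
```

```bash
python3 s.py
```

```text
5.85 [0.5278 0.202  0.1594] yaw 128.78 F [ 0.97 -0.3  -0.17] T [-0.08  -0.089  0.044] gap 0.178 34.7
```

Request:
step_arm(
  targets="0 0 0 -1; 0 0 0 -2; 0 0 0 -2",
  gripper=1,
  squeeze=20,
)

```text
t: 6.15
tcp_pos: [0.5277, 0.202, 0.1594]
tool_rot: [0.416, 0.909, -0.0, -0.0]
force: [0.6, -0.1, -1.3]
finger_gap: 0.181
gripper_force: 34.5
```

```bash
python3 s.py
```

```text
6.15 [0.5277 0.202  0.1594] yaw 130.8 F [ 0.6  -0.08 -1.32] T [-0.059 -0.15   0.004] gap 0.181 34.5
```

Request:
step_arm(
  targets="0 0 0 -1; 0 0 0 -2; 0 0 0 -2",
)

```text
t: 6.45
tcp_pos: [0.5277, 0.202, 0.1595]
tool_rot: [0.4, 0.916, -0.0, -0.0]
force: [0.5, -0.1, -0.8]
finger_gap: 0.18
gripper_force: 34.4
```

```bash
python3 s.py
```

```text
6.45 [0.5277 0.202  0.1595] yaw 132.8 F [ 0.47 -0.06 -0.8 ] T [-0.039 -0.076  0.033] gap 0.18 34.4
```

Request:
step_arm(
  targets="0 0 0 -1; 0 0 0 -2; 0 0 0 -2",
)

```text
t: 6.75
tcp_pos: [0.5276, 0.202, 0.1595]
tool_rot: [0.384, 0.923, -0.0, -0.0]
force: [0.9, 0.4, -2.9]
finger_gap: 0.175
gripper_force: 34.3
```

```bash
python3 s.py
```

```text
6.75 [0.5276 0.202  0.1595] yaw 134.81 F [ 0.86  0.39 -2.85] T [-0.076 -0.066  0.036] gap 0.175 34.3
```

Request:
step_arm(
  targets="0 0 0 -1; 0 0 0 -2; 0 0 0 -2",
)

```text
t: 7.05
tcp_pos: [0.5276, 0.2021, 0.1595]
tool_rot: [0.368, 0.93, -0.0, -0.0]
force: [1.7, 0.4, -2.8]
finger_gap: 0.18
gripper_force: 34.3
```

```bash
python3 s.py
```

```text
7.05 [0.5276 0.2021 0.1595] yaw 136.81 F [ 1.66  0.36 -2.81] T [-0.005 -0.092 -0.026] gap 0.18 34.3
```

Request:
step_arm(
  targets="0 0 0 -1; 0 0 0 -2; 0 0 0 -2",
)

```text
t: 7.35
tcp_pos: [0.5275, 0.202, 0.1594]
tool_rot: [0.352, 0.936, -0.0, -0.0]
force: [0.4, -0.4, -3.7]
finger_gap: 0.18
gripper_force: 34.2
```

```bash
python3 s.py
```

```text
7.35 [0.5275 0.202  0.1594] yaw 138.8 F [ 0.37 -0.36 -3.67] T [-0.013 -0.043  0.021] gap 0.18 34.2
```

Request:
step_arm(
  targets="0 0 0 -1; 0 0 0 -2; 0 0 0 -2",
)

```text
t: 7.65
tcp_pos: [0.5276, 0.2021, 0.1595]
tool_rot: [0.335, 0.942, -0.0, -0.0]
force: [-1.3, -0.1, -2.8]
finger_gap: 0.18
gripper_force: 34.1
```

```bash
python3 s.py
```

```text
7.65 [0.5276 0.2021 0.1595] yaw 140.8 F [-1.3  -0.08 -2.79] T [-0.083 -0.077  0.014] gap 0.18 34.1
```

Request:
step_arm(
  targets="0 0 0 -1; 0 0 0 -2; 0 0 0 -2",
)

```text
t: 7.95
tcp_pos: [0.5276, 0.202, 0.1595]
tool_rot: [0.319, 0.948, -0.0, -0.0]
force: [-0.1, -0.2, -4.5]
finger_gap: 0.183
gripper_force: 34.1
```

```bash
python3 s.py
```

```text
7.95 [0.5276 0.202  0.1595] yaw 142.81 F [-0.07 -0.22 -4.46] T [-0.066 -0.088 -0.027] gap 0.183 34.1
```

Request:
step_arm(
  targets="0 0 0 -1; 0 0 0 -2; 0 0 0 -2",
)

```text
t: 8.25
tcp_pos: [0.5276, 0.202, 0.1595]
tool_rot: [0.302, 0.953, -0.0, -0.0]
force: [-0.2, -0.4, -4.1]
finger_gap: 0.181
gripper_force: 34.0
```

```bash
python3 s.py
```

```text
8.25 [0.5276 0.202  0.1595] yaw 144.8 F [-0.17 -0.41 -4.12] T [-0.026  0.01  -0.018] gap 0.181 34.0
```

Request:
step_arm(
  targets="0 0 0 -1; 0 0 0 -2; 0 0 0 -2",
)

```text
t: 8.55
tcp_pos: [0.5276, 0.2021, 0.1595]
tool_rot: [0.286, 0.958, -0.0, -0.0]
force: [0.5, -0.0, -5.8]
finger_gap: 0.177
gripper_force: 33.9
```

```bash
python3 s.py
```

```text
8.55 [0.5276 0.2021 0.1595] yaw 146.8 F [ 0.5  -0.01 -5.83] T [-0.077  0.038 -0.012] gap 0.177 33.9
```

Request:
step_arm(
  targets="0 0 0.3 -1; 0 0 0.3 -2; 0 0 0.3 -2",
)

```text
t: 8.85
tcp_pos: [0.5277, 0.202, 0.1595]
tool_rot: [0.269, 0.963, -0.0, 0.0]
force: [-0.1, -0.2, -3.2]
finger_gap: 0.184
gripper_force: 34.2
```

```bash
python3 s.py
```

```text
8.85 [0.5277 0.202  0.1595] yaw 148.81 F [-0.15 -0.23 -3.17] T [-0.059  0.164 -0.018] gap 0.184 34.2
```

Request:
step_arm(
  targets="0 0 0 -1; 0 0 0 -2; 0 0 0 -2",
)

```text
t: 9.15
tcp_pos: [0.5278, 0.2021, 0.1595]
tool_rot: [0.252, 0.968, 0.0, 0.0]
force: [-1.1, -0.7, -2.3]
finger_gap: 0.181
gripper_force: 34.4
```

```bash
python3 s.py
```

```text
9.15 [0.5278 0.2021 0.1595] yaw 150.81 F [-1.06 -0.66 -2.28] T [-0.032  0.187  0.006] gap 0.181 34.4
```

Request:
step_arm(
  targets="0 0 0 -1; 0 0 0 -2; 0 0 0 -2",
)

```text
t: 9.45
tcp_pos: [0.5279, 0.2021, 0.1595]
tool_rot: [0.235, 0.972, 0.0, 0.0]
force: [-0.9, -1.0, -1.2]
finger_gap: 0.178
gripper_force: 34.4
```

```bash
python3 s.py
```

```text
9.45 [0.5279 0.2021 0.1595] yaw 152.81 F [-0.87 -1.03 -1.25] T [-0.062  0.142 -0.03 ] gap 0.178 34.4
```

Request:
step_arm(
  targets="0 0 0 -1; 0 0 0 -2; 0 0 0 -2",
)

```text
t: 9.75
tcp_pos: [0.528, 0.2021, 0.1595]
tool_rot: [0.218, 0.976, 0.0, 0.0]
force: [-0.9, -0.5, -0.8]
finger_gap: 0.181
gripper_force: 34.5
```

```bash
python3 s.py
```

```text
9.75 [0.528  0.2021 0.1595] yaw 154.8 F [-0.9  -0.5  -0.77] T [-0.08   0.102  0.028] gap 0.181 34.5
```

Request:
step_arm(
  targets="0 0 0 -1; 0 0 0 -2; 0 0 0 -2",
)

```text
t: 10.05
tcp_pos: [0.528, 0.2022, 0.1594]
tool_rot: [0.201, 0.98, 0.0, 0.0]
force: [-0.8, 0.5, -0.5]
finger_gap: 0.174
gripper_force: 34.6
```

```bash
python3 s.py
```

```text
10.05 [0.528  0.2022 0.1594] yaw 156.78 F [-0.84  0.48 -0.54] T [ 0.083 -0.005 -0.185] gap 0.174 34.6
```

Torque has jumped to -0.185, so this is the stop. A slight turn more, then hold.

Request:
step_arm(
  targets="0 0 0 -0.5; 0 0 0 -0.5; 0 0 0 -0.5; 0 0 0 -0.5",
)

```text
t: 10.45
tcp_pos: [0.528, 0.2022, 0.1594]
tool_rot: [0.197, 0.98, 0.0, 0.0]
force: [0.2, 1.4, 0.5]
finger_gap: 0.18
gripper_force: 34.6
```

```bash
python3 s.py
```

```text
10.45 [0.528  0.2022 0.1594] yaw 157.26 F [0.2  1.45 0.52] T [ 0.171 -0.02  -0.294] gap 0.18 34.6
```

Request:
step_arm(
  targets="0 0 0 1; 0 0 0 2; 0 0 0 2",
  gripper=1,
  squeeze=60,
)

```text
t: 10.75
tcp_pos: [0.528, 0.2022, 0.1595]
tool_rot: [0.214, 0.977, 0.0, 0.0]
force: [0.7, 0.7, 0.8]
finger_gap: 0.177
gripper_force: 61.4
```

Request:
step_arm(
  targets="0 0 2 0; 0 0 4 0; 0 0 5 0; 0 0 6 0; 0 0 6.5 0; 0 0 6.5 0; 0 0 6.5 0",
)

```text
t: 11.45
tcp_pos: [0.5281, 0.2022, 0.154]
tool_rot: [0.214, 0.977, 0.0, 0.001]
force: [-1.1, 0.7, 8.2]
finger_gap: 0.174
gripper_force: 62.4
```

```bash
python3 s.py
```

```text
11.45 [0.5281 0.2022 0.154 ] yaw 155.29 F [-1.07  0.71  8.23] T [0.134 0.327 0.023] gap 0.174 62.4
```

Request:
step_arm(
  targets="0 0 1 0; 0 0 1.7 0; 0 0 1.7 0; 0 0 1.7 0",
)

```text
t: 11.85
tcp_pos: [0.5281, 0.2022, 0.1524]
tool_rot: [0.214, 0.977, 0.0, 0.001]
force: [-1.6, 1.1, 8.9]
finger_gap: 0.18
gripper_force: 62.5
```

```bash
python3 s.py
```

```text
11.85 [0.5281 0.2022 0.1524] yaw 155.3 F [-1.57  1.09  8.92] T [0.198 0.398 0.019] gap 0.18 62.5
```

Request:
step_arm(
  targets="0 0 0 -1; 0 0 0 -2; 0 0 0 -3; 0 0 0 -3",
)

```text
t: 12.25
tcp_pos: [0.5282, 0.2021, 0.1525]
tool_rot: [0.188, 0.982, 0.0, 0.001]
force: [-2.3, 1.2, 8.0]
finger_gap: 0.174
gripper_force: 62.5
```

```bash
python3 s.py
```

```text
12.25 [0.5282 0.2021 0.1525] yaw 158.31 F [-2.33  1.18  8.04] T [ 0.163  0.302 -0.009] gap 0.174 62.5
```

Request:
step_arm(
  targets="0 0 0 -4; 0 0 0 -8; 0 0 0 -12; 0 0 0 -16; 0 0 0 -20; 0 0 0 -24; 0 0 0 -28; 0 0 0 -32; 0 0 0 -35; 0 0 0 -38; 0 0 0 -38",
)

```text
t: 13.35
tcp_pos: [0.5294, 0.202, 0.1528]
tool_rot: [-0.142, 0.99, -0.0, 0.002]
force: [-0.3, -0.4, 8.0]
finger_gap: 0.178
gripper_force: 62.6
```

```bash
python3 s.py
```

```text
13.35 [0.5294 0.202  0.1528] yaw -163.65 F [-0.35 -0.39  8.02] T [ 0.013  0.051 -0.017] gap 0.178 62.6
```

Request:
step_arm(
  targets="0 0 0 -2; 0 0 0 -4; 0 0 0 -5; 0 0 0 -5",
)

```text
t: 13.75
tcp_pos: [0.5294, 0.202, 0.1528]
tool_rot: [-0.185, 0.983, -0.0, 0.002]
force: [-0.3, 0.7, 9.0]
finger_gap: 0.17
gripper_force: 62.6
```

```bash
python3 s.py
```

```text
13.75 [0.5294 0.202  0.1528] yaw -158.69 F [-0.32  0.7   9.01] T [0.027 0.003 0.006] gap 0.17 62.6
```

Request:
step_arm(
  targets="0 0 -2 0; 0 0 -4 0; 0 0 -6 0; 0 0 -8 0; 0 0 -9 0; 0 0 -10 0; 0 0 -10 0",
)

```text
t: 14.45
tcp_pos: [0.5288, 0.202, 0.1615]
tool_rot: [-0.185, 0.983, -0.0, 0.001]
force: [2.3, -0.5, 3.1]
finger_gap: 0.175
gripper_force: 61.8
```

```bash
python3 s.py
```

```text
14.45 [0.5288 0.202  0.1615] yaw -158.73 F [ 2.28 -0.48  3.06] T [-0.063 -0.533 -0.006] gap 0.175 61.8
```

Request:
step_arm(
  targets="0 0 -2 0; 0 0 -4 0; 0 0 -6 0; 0 0 -6 0",
)

```text
t: 14.85
tcp_pos: [0.5268, 0.2018, 0.1665]
tool_rot: [-0.185, 0.983, -0.0, -0.001]
force: [1.3, -0.8, -2.0]
finger_gap: 0.173
gripper_force: 61.0
```

```bash
python3 s.py
```

```text
14.85 [0.5268 0.2018 0.1665] yaw -158.73 F [ 1.34 -0.8  -1.99] T [-0.12  -0.242  0.043] gap 0.173 61.0
```

Request:
step_arm(
  targets="0 0 -5 0; 0 0 -15 0; 0 0 -30 0; 0 0 -60 0; 0 0 -100 0; 0 0 -100 0; 0 0 -100 0",
)

```text
t: 15.55
tcp_pos: [0.5275, 0.2023, 0.2686]
tool_rot: [-0.185, 0.983, 0.0, 0.001]
force: [0.3, -0.4, -1.5]
finger_gap: 0.171
gripper_force: 61.1
```

```bash
python3 s.py; python3 - <<'E'
from h import *
im=snap("wrist","w3.png"); s=manip.sense(); print(s['q'].round(2))
C=cam("top"); snap("top","t3.png")
for d in manip.mark_of("top","tray")[:2]: print(d,world(C,d["position"],0))
m=manip.masks_of("top","tray")[0]["pixels"].astype(np.uint8)
c=max(cv2.findContours(m,0,2)[0],key=cv2.contourArea); b=cv2.boxPoints(cv2.minAreaRect(c)); W=np.array([world(C,p,.018) for p in b]); print(b,W.round(3),W.mean(0))
E
```

```text
15.55 [0.5275 0.2023 0.2686] yaw -158.72 F [ 0.34 -0.43 -1.49] T [ 0.065 -0.031  0.023] gap 0.171 61.1
[ 0.17  0.4   1.54  0.    1.19 -1.77]
{'position': [387.8, 207.2], 'p': 0.66} [ 0.51832125 -0.2191204   0.        ]
[[358.78894 226.39003]
 [371.7127  179.54143]
 [417.0232  192.04088]
 [404.09943 238.88948]] [[ 0.454 -0.118  0.018]
 [ 0.61  -0.166  0.018]
 [ 0.565 -0.315  0.018]
 [ 0.411 -0.265  0.018]] [ 0.51004113 -0.21627825  0.018     ]
```

View pics/w3.png

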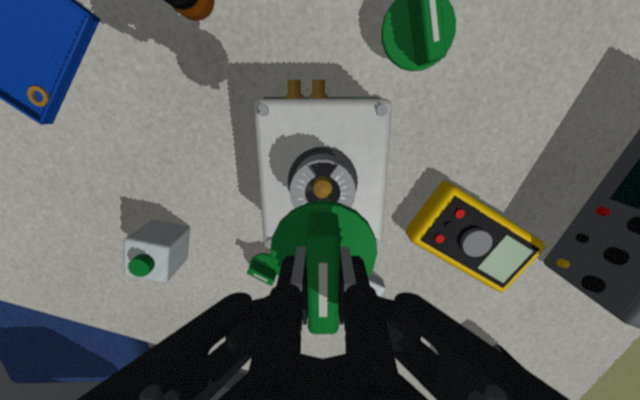

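The cap is held upright, clear of the empty neck at (322,187). The tray centre is about (0.511, -0.217), and both cameras agree on it. Moving over it.

Request:
step_arm(
  targets="8 -18 0 0; 24 -55 0 0; 41 -94 0 0; 59 -134 0 0; 76 -175 0 0; 94 -215 0 0; 111 -255 0 0; 129 -295 0 0; 146 -335 0 0; 160 -366 0 0; 168 -384 0 0; 168 -384 0 0",
)

```text
t: 16.95
tcp_pos: [0.51, -0.2195, 0.2658]
tool_rot: [-0.183, 0.983, 0.0, -0.001]
force: [0.6, -0.1, -1.2]
finger_gap: 0.171
gripper_force: 61.0
```

Request:
step_arm(
  targets="0 0 20 0; 0 0 60 0; 0 0 100 0; 0 0 140 0; 0 0 170 0; 0 0 190 0; 0 0 205 0; 0 0 212 0; 0 0 212 0; 0 0 212 0",
)

```text
t: 17.95
tcp_pos: [0.5108, -0.2164, 0.0554]
tool_rot: [-0.185, 0.983, -0.0, 0.0]
force: [0.7, 0.2, -1.7]
finger_gap: 0.175
gripper_force: 61.1
```

```bash
python3 s.py; python3 - <<'E'
from h import *
snap("wrist","w4.png")
E
```

```text
17.95 [ 0.5108 -0.2164  0.0554] yaw -158.71 F [ 0.7   0.16 -1.66] T [-0.018 -0.019  0.003] gap 0.175 61.1
```

View pics/w4.png

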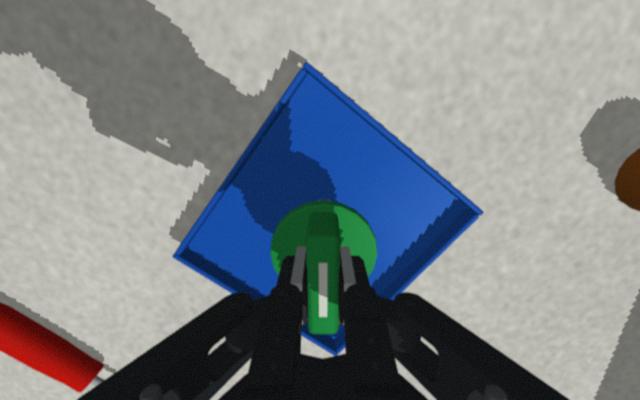

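The tray's side corners at (481,212) and (176,255) have their midpoint at (328,233), and the TCP projects to about (325,231), so the cap is centred. Lowering.

Request:
step_arm(
  targets="0 0 3 0; 0 0 6 0; 0 0 9 0; 0 0 11 0; 0 0 12 0; 0 0 13 0; 0 0 13 0; 0 0 13 0",
)

```text
t: 18.8
tcp_pos: [0.5105, -0.2167, 0.0421]
tool_rot: [-0.184, 0.983, 0.0, -0.0]
force: [0.3, 0.4, -1.5]
finger_gap: 0.176
gripper_force: 61.1
```

```bash
python3 s.py
```

```text
18.8 [ 0.5105 -0.2167  0.0421] yaw -158.74 F [ 0.26  0.41 -1.51] T [-0.036  0.003 -0.007] gap 0.176 61.1
```

Request:
step_arm(
  targets="0 0 0.5 0; 0 0 1 0; 0 0 1.5 0; 0 0 1.5 0; 0 0 1.5 0",
)

```text
t: 19.3
tcp_pos: [0.5106, -0.2168, 0.0415]
tool_rot: [-0.185, 0.983, -0.0, 0.0]
force: [-1.8, 0.6, 5.9]
finger_gap: 0.176
gripper_force: 62.3
```

```bash
python3 s.py
```

```text
19.3 [ 0.5106 -0.2168  0.0415] yaw -158.73 F [-1.78  0.59  5.85] T [0.114 0.229 0.009] gap 0.176 62.3
```

Request:
step_arm(
  targets="0 0 -0.7 0; 0 0 -0.7 0; 0 0 -0.7 0; 0 0 -0.7 0; 0 0 -0.7 0; 0 0 -0.7 0; 0 0 -0.7 0; 0 0 -0.7 0",
  gripper=0,
)

```text
t: 20.1
tcp_pos: [0.5105, -0.2167, 0.0413]
tool_rot: [-0.185, 0.983, 0.0, -0.0]
force: [0.4, 0.1, 0.3]
finger_gap: 1.001
gripper_force: 0.0
```

Request:
step_arm(
  targets="0 0 -20 0; 0 0 -50 0; 0 0 -90 0; 0 0 -140 0; 0 0 -160 0; 0 0 -160 0; 0 0 -160 0",
)

```text
t: 20.8
tcp_pos: [0.5102, -0.2165, 0.2014]
tool_rot: [-0.185, 0.983, -0.0, 0.0]
force: [-0.7, 0.7, -0.5]
finger_gap: 0.999
gripper_force: 0.0
```

```bash
python3 s.py; python3 - <<'E'
from h import *
snap("wrist","w5.png")
E
```

```text
20.8 [ 0.5102 -0.2165  0.2014] yaw -158.74 F [-0.72  0.74 -0.49] T [0.032 0.011 0.075] gap 0.999 0.0
```

View pics/w5.png

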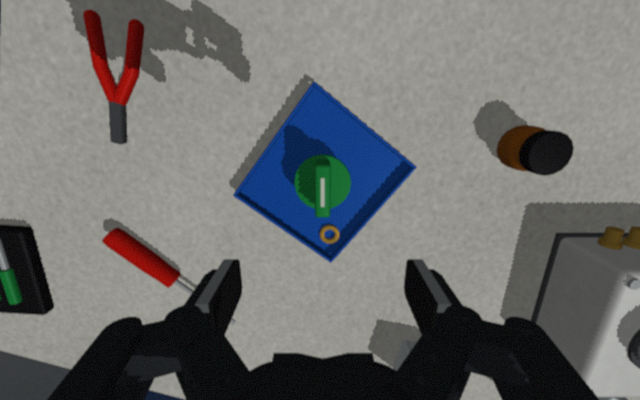

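The cap stands upright at (323,182) in the middle of the tray, the washer is undisturbed at (330,234), and the gripper is clear.

```bash
python3 -c "
from h import *
print(manip.sign_off())"
```

```text
the job is handed in; nothing more can be done
None
```

The cap is off the tank and standing upright, stem down, in the middle of the blue tray; the job was handed in at about 21 s, and no verdict came back.

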